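# Rinse a tumbler on the glass rinser and rack it

## Task

The taller of the two steel tumblers, standing upside down on the dark ribbed mat, has just been washed and needs rinsing. Keeping it upside down, centre it over the star of the glass rinser, press the star all the way down with it and hold it there for at least 2 seconds, then set the tumbler down, still upside down, in the free space of the dish rack; let the star spring back up. Do not let the tumbler fall at any time, and leave the other tumbler, the mug and the dish brush where they are.

Things in the scene. Friction and masses are not known exactly. Their poses are not given: they have to be found in the camera images.
- tumbler_center (a point): Centre (half-way up) of the tall tumbler to be rinsed: straight round stainless-steel drinking cup, 64 mm outside diameter, 115 mm tall, wall 3 mm, 190 g (up to 30% more or less), rim down and closed end up, standing on the 5 mm thick mat. Its z axis points up, to the closed end; the rim is 57.5 mm below this point and the closed end 57.5 mm above. A grip across the sides 10 to 30 mm above this point leaves room for a gripper's body above the closed end.
- short_tumbler_center (a point): Centre (half-way up) of the other steel tumbler, 68 mm diameter, only 72 mm tall, also upside down on the mat about 120 mm from the tall one, to its left or right. Stays where it is.
- mat: Dark grey ribbed silicone wash-up mat, 300 (its x) x 220 (its y) x 5 mm, fixed; origin at the centre of its underside, on the counter.
- rinser_tray: Glass rinser's surface-mounted stainless drip tray, 270 (its x) x 180 (its y) x 24 mm, slotted grid top 22 mm above the counter, fixed; origin at the centre of its underside. The black star stands in a round opening at its middle.
- rinser_top (a point): Centre of the top of the rinser's star, on its axis and level with the top of its six arms and outer ring (91 mm outside diameter), 40 mm above the counter when up. An upturned cup's rim rests on the arms; the spray head in the middle (26 mm across) stands 9 mm higher than the arms and goes inside the cup. The point moves down with the star.
- rinser (a joint): How far the star is pressed down, m: 0 is up, 0.012 is fully down, on its stop. Spring: about 4 N to start it moving, 13 N fully down; it springs back by itself. The tumbler's own weight does not move it.
- rack: White wire dish rack on a drip tray, 340 (its x) x 300 (its y) mm, fixed; origin at the centre of its underside, on the counter. Its flat wire floor is 22 mm above the counter and its upright sides reach 92 mm above the counter, with the inside 308 x 274 mm. Two 150 mm plates stand across its -x end (from x = -135 to -90 mm, up to 172 mm above the counter). The rest of the floor is open, with the mug on its -y side.
- rack_spot (a point): Middle of the free space in the rack beside the mug, at rack x = +55, y = +68 mm, on the rack's floor. Nothing stands within 65 mm of it.
- mug_center (a point): Centre of the white ceramic mug's body (half-way up), 82 mm diameter, 92 mm tall, upside down in the rack on its -y side, handle towards the rack's +x. Stays where it is.
- brush_center (a point): White dish brush, 250 mm long, up to 45 mm high, lying across the counter (along y, within 0.2 rad) beyond the work; the point lies on its handle, 120 mm from the handle's end. Stays where it is.
Mind the look-alikes: they are no part of the job. What is shaped like the part that bears tumbler_center but pink is not meant.

How it is judged (in metres and radians):
On the way:
1. the tumbler, upside down, upright and centred within 12 mm, presses the star fully down (at least 10.5 of its 12 mm) for 2 s (value of joint rinser above 0.0105 m and contact force between tumbler and rinser above 7 N and horizontal distance between tumbler_center and rinser_top below 0.012 m and angle between tumbler_center's own z axis and vertical below 0.15 rad), for 2 s.
At the end, for the whole second after the job is handed in: The tall tumbler stands upside down and level (within 3.5 degrees) on the floor of the dish rack (height within 6 mm), between the plates and the rack's sides, released and at rest, and the rinser's star is back up (within 2 mm) (z of tumbler_center in the frame of rack between 0.0735 and 0.0855 m and x of tumbler_center in the frame of rack between -0.05 and 0.13 m and y of tumbler_center in the frame of rack between -0.115 and 0.115 m and angle between tumbler_center's own z axis and vertical below 0.06 rad and linear speed of tumbler below 0.02 m/s and value of joint rinser below 0.002 m); the robot touches nothing.
It fails at once if the tumbler is tipped over or turned the right way up (more than 45 degrees from upside down) (angle between tumbler_center's own z axis and vertical above 0.785 rad).
It fails at once if the tumbler falls (faster than 0.5 m/s while no finger touches it, a drop of about 13 mm) (linear speed of tumbler above 0.5 m/s and contact force between the fingers and tumbler below 0.1 N).
It fails at once if the other tumbler is moved more than 20 mm (distance of short_tumbler_center from where it was at the start of the episode above 0.02 m).
It fails at once if the mug is moved more than 20 mm (distance of mug_center from where it was at the start of the episode above 0.02 m).
It fails at once if the dish brush is moved more than 30 mm (distance of brush_center from where it was at the start of the episode above 0.03 m).
It also fails if it takes over 62 s, if anything falls off the work surface, if the arm or the gripper's body presses on something with over 40 N, if the wrist force passes 120 N, or if a joint passes its speed limit or range.

## Robot

A 6-joint arm with a two-finger parallel gripper is mounted at the origin on the work surface. World frame = base frame: x ahead of the robot, y to its left, z up, the work surface at z = 0. Lengths are in mm, angles in rad, forces in N, time in s.
With the tool pointing down it reaches from about 300 to 950 mm from the base axis. Payload 3.1 kg.
Tool frame: the origin (TCP) lies on the front face of the gripper's body, between the roots of the fingers; the fingertips stand 73 mm ahead of it and the grasp point (between the pads) lies 54 mm ahead of it; z points along the fingers, x is the direction in which the jaws open and shut, and the axes are right-handed (so a half turn about z gives the same grasp; the last joint's range is limited). The gripper opens to 85 mm and grips with 20 to 120 N. Pads are 22 mm wide; open, the fingers measure 114 mm over their backs; the gripper's body (76 mm by 85 mm) begins 54 mm behind the grasp point. The pads swing forward as they close: fully open they stand 13 mm farther back than shut.
Start: joints at [1.25, 0.308, 1.634, -0, 1.2, -0.07], TCP at [155.138, 605.446, 303.872] pointing down, gripper open.
Joint ranges: [-3.06, 3.06], [-0.79, 1.96], [0.05, 2.63], [-1.19, 4.34], [0.05, 2.64], [-2.94, 2.94]. Speed limits (rad/s): [2.79, 2.79, 3.14, 3.14, 3.14, 3.14].

## Interface

Orientations are given as a rotation vector (axis times angle).
In Python, from cell import observe, capture, finish_job gives the robot as it stands.
- The arm moves only by the tool servo_tool, never from a script. Its argument "commands" is one flat list of numbers, 7 for each row, row after row: the shift along the tool's x, y, z in m, then the turn, a rotation vector about the tool's x, y, z in rad, then the closure, from -1 (fully open) to 1 (shut). In form: [x, y, z, wx, wy, wz, hand, x, y, z, wx, wy, wz, hand, ...]. A call has 1 to 20 rows; each row shifts and turns the pose as measured when the row begins, along the tool's axes as they then stand; what a row does not reach is not made up. A row lasts 1/10 s, in which the tool goes at most 50 mm and 8.59 degrees, less where a joint would pass 70% of its speed; a pose out of reach is approached as far as the arm can. A call is refused whole if a number of a shift passes 0.05 or a number of a turn 0.15, either way. A call with a gripper value outside its range is refused whole. The fingers move at their own pace and stop on an object; the grip force is fixed at half the most. Time passes only in rows, so rows that do not move let the fingers close. It gives the time, the measured TCP pose, the force and the opening at its end, in the units of the state.
- observe(): the state, without advancing time (a new reading comes with each control period).
- capture(name): name is "scene" or "top" or "wrist"; returns a dict with "img" (384x512x3 uint8, red, green, blue), "K" (3x3 intrinsics, pixels), "rvec" (rotation vector, rad) and "tvec" (3), from world to camera coordinates, as OpenCV has them. Camera axes: x right, y down, z forward; pixel columns grow to the right and rows downward; lengths in mm; the calibration is good to about 2 mm. A picture is of the moment at which its call begins. There is no depth.
- finish_job(): hands the job in, once; it reports no verdict.
The state is a dict: "clock": time; "joints": joint angles; "joint_vel": joint speeds; "effort": joint torques, N m; "ee_pos": TCP position; "tool_rot": TCP orientation; "ft_force": force on the tool from outside, world axes, zero at the start; "ft_torque": the same for the moment, N m; "opening": finger opening in mm.
Only numpy, scipy, OpenCV 4.12 (cv2) and the standard library are available. Lean on these libraries where they do the work, as an engineer would, in place of code of your own. Each camera call takes 0.05 s, during which the arm holds its last target.

## Working session

There is one attempt and no reset: what is moved stays moved. The work goes in short steps, Python scripts to look and compute and a tool call to move; the robot and the scene stay as the last step left them, time stands still between calls to the robot, and variables do not carry over. Pictures are saved under pics/ and viewed, and the job is handed in when it is done.

Besides the shell and the picture viewer there is one more tool, called as a command line: name --argument value ..., lists and objects as JSON in quotes. servo_tool: Moves the arm, as the interface text tells. Its arguments: {"type":"object","properties":{"commands":{"type":"array","items":{"type":"number"}}},"required":["commands"]}

```bash
mkdir -p pics; ls; python3 - <<'E'
from cell import *
import cv2
for n in ["scene","top","wrist"]:
    c=capture(n); cv2.imwrite(f"pics/{n}0.png",c["img"][:,:,::-1]); 
    import pickle; pickle.dump(c,open(f"pics/{n}0.pkl","wb")); print(n,c["K"].tolist(),c["rvec"],c["tvec"])
print(observe())
E
```

```text
pics
scene [[349.82832380151495, 0.0, 253.267473374557], [0.0, 349.82832380151495, 192.17658031802713], [0.0, 0.0, 1.0]] [ 2.50648338  0.79273073 -0.23633883] [-500.52449435 -230.50483656 1435.32531072]
top [[460.231807006356, 0.0, 253.5107409330012], [0.0, 460.231807006356, 181.81508235908524], [0.0, 0.0, 1.0]] [ 2.17457223 -2.13346164  0.13621511] [  21.53456259  604.49895711 1526.63891731]
wrist [[308.4141047773149, 0.0, 254.4011948072676], [0.0, 308.4141047773149, 197.21090928189102], [0.0, 0.0, 1.0]] [-2.29710888 -1.7835069  -0.25038252] [-623.53428757  -36.17452533  377.22731353]
{'clock': 0.15, 'joints': array([ 1.25030191e+00,  3.08795759e-01,  1.63489226e+00,  1.30081176e-05,
        1.19967888e+00, -6.96787147e-02]), 'joint_vel': array([-0.00156894, -0.00252727, -0.00329006,  0.00022847,  0.00071526,
       -0.00042063]), 'effort': array([ 4.10613884e-04, -4.15800261e+01, -2.77147883e+01, -7.80629875e-05,
        6.04910689e-03,  1.52816703e-06]), 'ee_pos': array([154.97149082, 604.9574402 , 302.9174257 ]), 'tool_rot': array([ 2.48108409e+00,  1.92553365e+00, -2.32518983e-03]), 'ft_force': array([-0.08781737, -0.30945073, -0.33811523]), 'ft_torque': array([ 0.03610402,  0.06717967, -0.03866186]), 'opening': 85.3724101875787}
```

View pics/scene0.png

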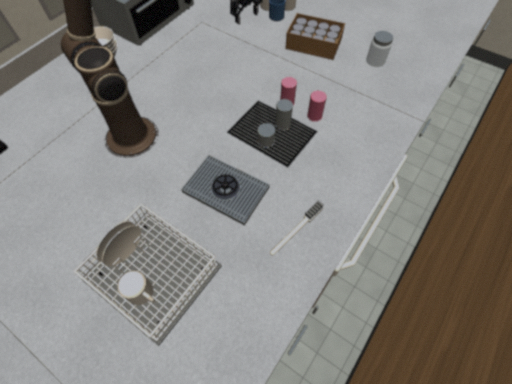

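View pics/top0.png

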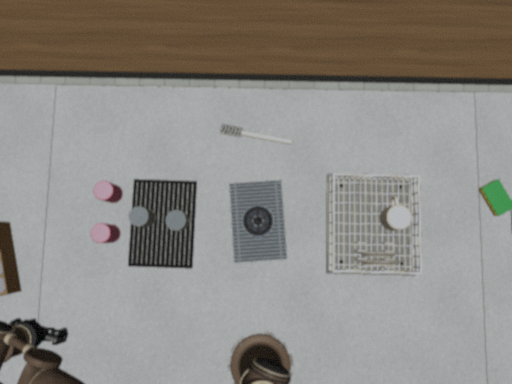

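View pics/wrist0.png

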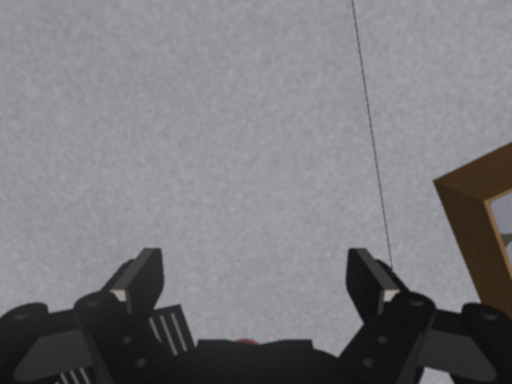

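```bash
cat > h.py <<'E'
import numpy as np,cv2,pickle
def load(n): return pickle.load(open(f"pics/{n}.pkl","rb"))
def ray(c,u,v,z):
    R=cv2.Rodrigues(np.array(c["rvec"],float))[0];t=np.array(c["tvec"],float).ravel()
    d=R.T@np.linalg.inv(c["K"])@[u,v,1];o=-R.T@t
    return o+d*(z-o[2])/d[2]
def proj(c,p): return cv2.projectPoints(np.float64(p).reshape(-1,1,3),np.float64(c["rvec"]),np.float64(c["tvec"]),np.float64(c["K"]),None)[0].reshape(-1,2)
E
python3 - <<'E'
from h import *
t=load("top0");s=load("scene0")
for n,u,v,z in [("tall",138,216,120),("short",176,220,77),("star",258,220,40),("mug",398,217,114),("matTL",133,180,5),("matTR",196,181,5),("matBR",193,267,5),("matBL",129,266,5),("tTL",230,183,24),("tTR",280,180,24),("tBR",286,259,24),("tBL",234,263,24),("rTL",329,175,92),("rTR",418,177,92),("rBR",421,274,92),("rBL",327,272,92)]:
    print(n,ray(t,u,v,z).round(0))
for n,u,v,z in [("tall",286,104,120),("short",266,130,77),("star",225,185,40)]: print("s",n,ray(s,u,v,z).round(0))
R=cv2.Rodrigues(t["rvec"])[0]; print(-R.T@t["tvec"])
im=t["img"][:,:,::-1]
cv2.imwrite("pics/a.png",cv2.resize(im[160:280,85:295],None,fx=3.8,fy=3.8,interpolation=cv2.INTER_CUBIC))
cv2.imwrite("pics/b.png",cv2.resize(im[160:290,310:440],None,fx=4.5,fy=4.5,interpolation=cv2.INTER_CUBIC))
im=s["img"][:,:,::-1]
cv2.imwrite("pics/c.png",cv2.resize(im[70:230,170:340],None,fx=3.7,fy=3.7,interpolation=cv2.INTER_CUBIC))
E
```

```text
tall [476. 400. 120.]
short [468. 285.  77.]
star [475.  15.  40.]
mug [ 489. -432.  114.]
matTL [607. 452.   5.]
matTR [607. 233.   5.]
matBR [313. 233.   5.]
matBL [312. 450.   5.]
tTL [600. 114.  24.]
tTR [614. -58.  24.]
tBR [346. -81.  24.]
tBL [330.  93.  24.]
rTL [ 624. -215.   92.]
rTR [ 623. -508.   92.]
rBR [ 310. -509.   92.]
rBL [ 310. -208.   92.]
s tall [483. 405. 120.]
s short [473. 285.  77.]
s star [479.  15.  40.]
[ 403.64694579   27.95783065 1591.47623709]
```

View pics/a.png

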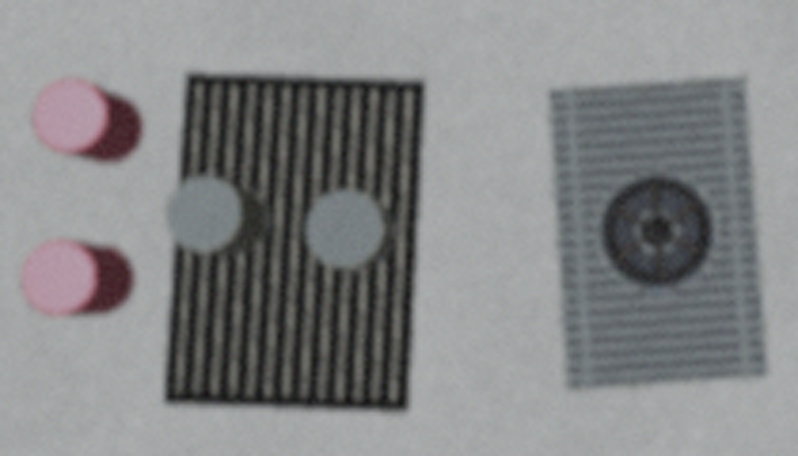

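View pics/b.png

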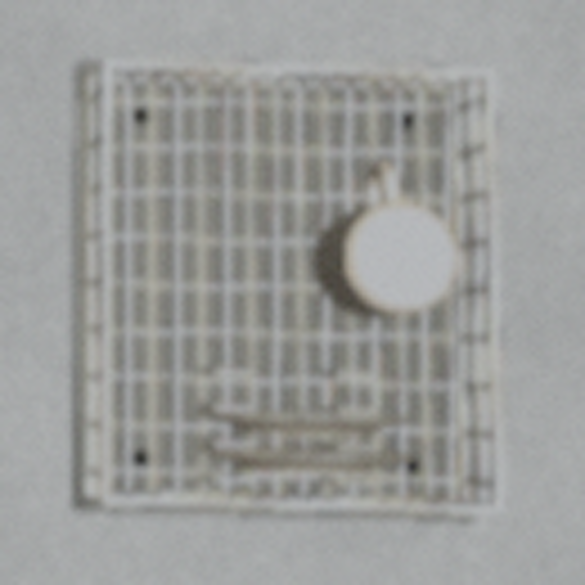

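View pics/c.png

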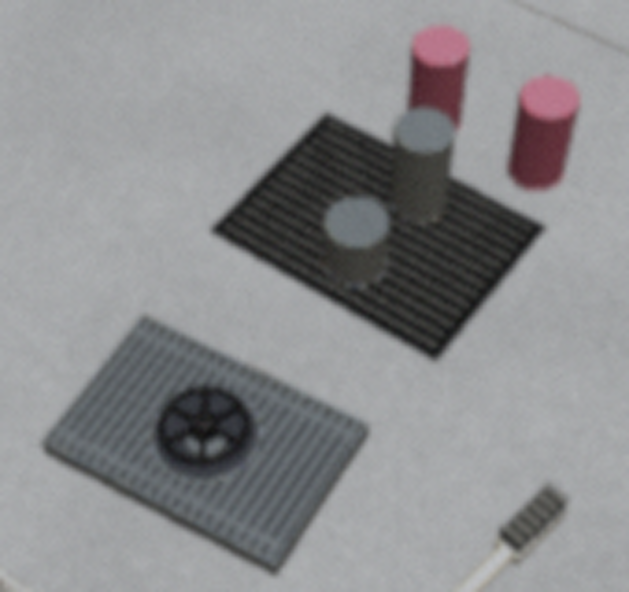

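servo_tool --commands '[0,0,0,0,0,0.147,-1,0,0,0,0,0,0.147,-1,0,0,0,0,0,0.147,-1,0,0,0,0,0,0.147,-1,0,0,0,0,0,0.147,-1,0,0,0,0,0,0.147,-1,0,0,0,0,0,0.147,-1,0,0,0,0,0,0.147,-1,0,0,0,0,0,0.147,-1]'

```text
clock: 1.05
ee_pos: [154.1, 602.4, 297.8]
tool_rot: [3.131, -0.052, -0.005]
ft_force: [-0.0, -0.2, -0.3]
opening: 85.6
```

```bash
python3 - <<'E'
from h import *
from cell import observe
t=load("top0");s=load("scene0")
def tri(a,b):
    A=[]
    for c,(u,v) in((t,a),(s,b)):
        P=np.array(c["K"])@np.c_[cv2.Rodrigues(c["rvec"])[0],np.ravel(c["tvec"])]
        A.append(P)
    X=cv2.triangulatePoints(A[0],A[1],np.float64(a).reshape(2,1),np.float64(b).reshape(2,1)).ravel();return X[:3]/X[3]
print(tri((138.3,215.9),(284.2,105.3)),tri((257.5,220.7),(225,185.3)))
print(ray(s,284.2,105.3,120),ray(s,225,185.3,42),ray(t,138.3,215.9,120),ray(t,257.5,220.7,42))
print(observe()); print(cv2.Rodrigues(observe()["tool_rot"])[0])
E
```

```text
[477.49299612 400.63932538 113.34078811] [473.41731928  17.75367729  28.79726409]
[481.29980725 395.62498356 120.        ] [480.39229814  13.18153613  42.        ] [476.75877351 398.60471853 120.        ] [472.19235668  17.14337431  42.        ]
{'clock': 1.05, 'joints': array([ 1.25030025e+00,  3.12562741e-01,  1.64069067e+00, -4.11751156e-05,
        1.19938208e+00,  1.28346681e+00]), 'joint_vel': array([-2.20260208e-04,  3.26380037e-03,  7.23036346e-03,  2.16203944e-03,
       -1.23287896e-03,  1.48310587e+00]), 'effort': array([-1.36973067e-04, -4.15415597e+01, -2.75262952e+01,  6.96710026e-05,
        4.53318923e-02, -9.88151506e-01]), 'ee_pos': array([154.12653656, 602.36943917, 297.82498743]), 'tool_rot': array([ 3.13061012, -0.05189682, -0.00511634]), 'ft_force': array([-0.01813324, -0.18678001, -0.29102676]), 'ft_torque': array([ 0.00130647,  0.02799555, -0.04288548]), 'opening': 85.59128600725508}
[[ 0.99944522 -0.03312709 -0.00344242]
 [-0.03316156 -0.99939493 -0.0104924 ]
 [-0.00309276  0.01060074 -0.99993903]]
```

servo_tool --commands '[0.034,0.02,-0.001,0,0,0,-1,0.034,0.02,-0.001,0,0,0,-1,0.034,0.02,-0.001,0,0,0,-1,0.034,0.02,-0.001,0,0,0,-1,0.034,0.02,-0.001,0,0,0,-1,0.034,0.02,-0.001,0,0,0,-1,0.034,0.02,-0.001,0,0,0,-1,0.034,0.02,-0.001,0,0,0,-1,0.034,0.02,-0.001,0,0,0,-1,0,0,0,0,0,0,-1]'

```text
clock: 2.05
ee_pos: [462.3, 404.6, 303.5]
tool_rot: [3.127, -0.048, -0.01]
ft_force: [0.0, 0.0, 0.1]
opening: 85.3
```

```bash
cat > look.py <<'E'
import sys
from h import *
from cell import *
k=sys.argv[1]
for n in sys.argv[2:]:
    c=capture(n);pickle.dump(c,open(f"pics/{n}{k}.pkl","wb"));cv2.imwrite(f"pics/{n}{k}.png",c["img"][:,:,::-1])
o=observe();print(o["clock"],o["ee_pos"],o["joints"],o["ft_force"],o["opening"]);print(cv2.Rodrigues(o["tool_rot"])[0].round(4))
E
python3 look.py 1 wrist
```

```text
2.1 [460.34329882 405.61558195 303.09800685] [ 0.65358526  0.29439195  1.65331134 -0.00604575  1.20930883  0.68565451] [ 0.64296783 -0.11697723 -0.76427208] 85.43549827085128
[[ 0.9995 -0.0298 -0.0088]
 [-0.0299 -0.9995 -0.0139]
 [-0.0084  0.0141 -0.9999]]
```

View pics/wrist1.png

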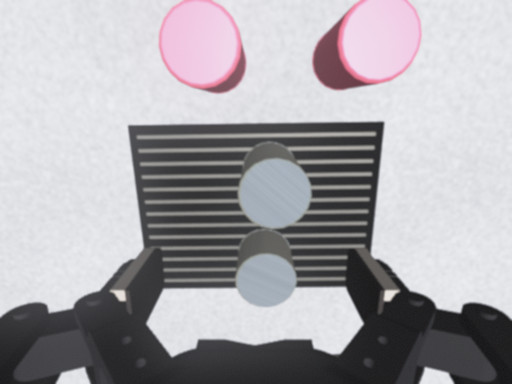

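```bash
python3 - <<'E'
from h import *
c=load("wrist1")
g=cv2.cvtColor(c["img"],cv2.COLOR_RGB2GRAY)
print(c["img"][193,275],c["img"][150,270],c["img"][240,330],c["img"][278,266])
hsv=cv2.cvtColor(c["img"],cv2.COLOR_RGB2HSV).astype(int)
m=((hsv[:,:,0]>95)&(hsv[:,:,0]<125)&(hsv[:,:,1]>25)).astype(np.uint8)
m=cv2.morphologyEx(m,cv2.MORPH_OPEN,np.ones((5,5)))
cn,_=cv2.findContours(m,0,1)
for k in cn:
    if cv2.contourArea(k)>1000:
        e=cv2.fitEllipse(k);print(e,cv2.contourArea(k))
        for z in (77,120):
            P=np.array([ray(c,u,v,z)[:2] for u,v in k[:,0]],np.float32);print(z,cv2.minEnclosingCircle(P),P.mean(0), ray(c,*e[0],z))
for t in("mat",):
    for u,v in[(129,126),(383,123)]:print(ray(c,u,v,5))
E
```

```text
[166 176 187] [100  99  96] [45 45 47] [160 170 180]
((266.110107421875, 280.4844055175781), (47.79879379272461, 54.32948684692383), 83.90340423583984) 2037.0
77 ((470.6658020019531, 290.38702392578125), 30.662731170654297) [470.31934 290.91544] [470.63629937 291.33864395  77.        ]
120 ((469.8504638671875, 317.4245910644531), 26.180233001708984) [469.55447 317.8759 ] [469.82522586 318.23715295 120.        ]
((274.89996337890625, 193.1532440185547), (63.34768295288086, 66.55756378173828), 63.694580078125) 3308.5
77 ((481.0443420410156, 388.6510314941406), 33.74566650390625) [481.37476 389.43793] [481.27736521 389.74421087  77.        ]
120 ((478.7117004394531, 401.323486328125), 28.81248664855957) [478.99393 401.99545] [478.91068433 402.25690302 120.        ]
[316.76845218 454.92703476   5.        ]
[610.81108688 449.43714923   5.        ]
```

servo_tool --commands '[0.019,0.004,0,0.014,0.009,-0.03,-1,0,0,0.02,0,0,0,-1,0,0,0.02,0,0,0,-1,0,0,0.02,0,0,0,-1,0,0,0,0,0,0,-1]'

```text
clock: 2.6
ee_pos: [474.9, 404.0, 240.6]
tool_rot: [-3.139, -0.006, 0.006]
ft_force: [-0.1, 0.1, -0.7]
opening: 85.3
```

```bash
python3 look.py 2 wrist
```

```text
2.65 [475.69710018 404.69562305 242.37725501] [0.63357231 0.3681223  1.68568949 0.00473592 1.08650842 0.62738986] [-0.36887953  0.07937084  0.78380937] 85.70747010849583
[[ 1.      0.004  -0.0015]
 [ 0.004  -1.      0.0041]
 [-0.0014 -0.0041 -1.    ]]
```

View pics/wrist2.png

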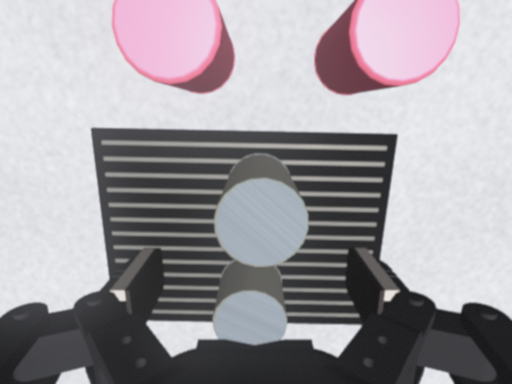

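```bash
cat > disc.py <<'E'
from h import *
def disc(c,zs):
    hsv=cv2.cvtColor(c["img"],cv2.COLOR_RGB2HSV).astype(int)
    m=((hsv[:,:,0]>95)&(hsv[:,:,0]<125)&(hsv[:,:,1]>25)).astype(np.uint8)
    m=cv2.morphologyEx(m,cv2.MORPH_OPEN,np.ones((5,5)))
    cn,_=cv2.findContours(m,0,1)
    for k in cn:
        if cv2.contourArea(k)>1000:
            e=cv2.fitEllipse(k);print(np.round(e[0],1),e[1],[ray(c,*e[0],z).round(1) for z in zs])
if __name__=="__main__":
    import sys
    disc(load(sys.argv[1]),[float(a) for a in sys.argv[2:]])
E
python3 disc.py wrist2 77 120
```

```text
[250.3 320.2] (50.84120178222656, 69.44098663330078) [array([471.5, 294.1,  77. ]), array([472.2, 327.3, 120. ])]
[261.4 222.5] (81.19049835205078, 86.19091796875) [array([480.4, 386.2,  77. ]), array([479.4, 402.3, 120. ])]
```

servo_tool --commands '[0.004,0.002,0.01,-0.004,0,0,-1,0,0,0.022,0,0,0,-1,0,0,0.022,0,0,0,-1,0,0,0.022,0,0,0,-1,0,0,0.018,0,0,0,-1,0,0,0,0,0,0,-1,0,0,0,0,0,0,-1]'

```text
clock: 3.35
ee_pos: [482.9, 408.6, 152.6]
tool_rot: [-3.133, -0.013, -0.016]
ft_force: [0.6, 0.8, 0.2]
opening: 85.2
```

```bash
python3 look.py 3 wrist; python3 disc.py wrist3 77 120
```

```text
3.4 [482.75445024 408.47529407 152.6308851 ] [6.33104741e-01 4.88664284e-01 1.71919132e+00 9.68110964e-04
 9.20521454e-01 6.24242644e-01] [-0.14149701 -0.48867546 -0.27081653] 85.34806279283187
[[ 0.9999  0.0083  0.0102]
 [ 0.0082 -0.9999  0.0084]
 [ 0.0103 -0.0084 -0.9999]]
[242.4 300.8] (100.70143127441406, 156.2589569091797) [array([477.8, 379.5,  77. ]), array([479. , 408.6, 120. ])]
```

View pics/wrist3.png

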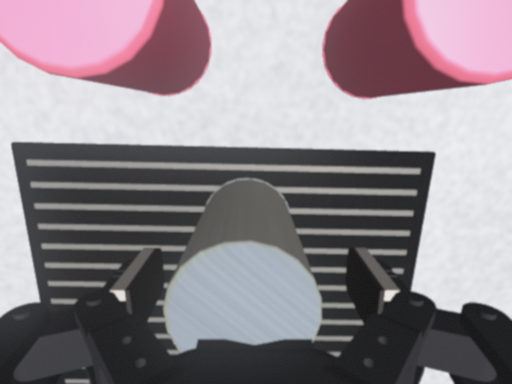

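servo_tool --commands '[-0.003,0.006,0.005,-0.008,-0.01,0,-1,0,0.001,0.006,0,0,0,-1,0,0,0.005,0,0,0,-1,0,0,0,0,0,0,-1]'

```text
clock: 3.8
ee_pos: [481.5, 402.2, 139.4]
tool_rot: [-3.138, -0.013, -0.008]
ft_force: [-0.3, -0.2, -0.8]
opening: 85.5
```

```bash
python3 look.py 4 wrist; python3 disc.py wrist4 120
```

```text
3.85 [481.6954418  402.40035861 139.74623065] [ 6.26610375e-01  5.01736641e-01  1.73098483e+00 -7.87459022e-05
  9.02261914e-01  6.18217912e-01] [-0.22762917 -0.18914533  0.08916855] 85.2808421711638
[[ 0.9999  0.0085  0.0054]
 [ 0.0084 -1.      0.0038]
 [ 0.0054 -0.0038 -1.    ]]
[246.3 302.6] (105.22047424316406, 180.94570922851562) [array([479.1, 410.5, 120. ])]
```

servo_tool --commands '[-0.002,0,0.003,-0.004,-0.005,0.008,-1,0,0,0.001,0,0,0,-1,0,0,0,0,0,0,1,0,0,0,0,0,0,1,0,0,0,0,0,0,1,0,0,0,0,0,0,1,0,0,0,0,0,0,1,0,0,0,0,0,0,1,0,0,0,0,0,0,1,0,0,0,0,0,0,1,0,0,0,0,0,0,1,0,0,0,0,0,0,1]'

```text
clock: 5.05
ee_pos: [479.8, 402.8, 136.2]
tool_rot: [-3.142, 0.001, -0.001]
ft_force: [-0.2, -0.1, -0.1]
opening: 62.5
```

```bash
python3 look.py 5 wrist
```

```text
5.1 [479.76032072 402.86507553 136.23338925] [ 6.29061105e-01  5.07263976e-01  1.73112418e+00 -1.84377327e-04
  9.02783284e-01  6.29512293e-01] [-0.27064542  1.13789611  0.54936935] 62.473431741593735
[[ 1.e+00 -3.e-04  4.e-04]
 [-3.e-04 -1.e+00  1.e-04]
 [ 4.e-04 -1.e-04 -1.e+00]]
```

View pics/wrist5.png

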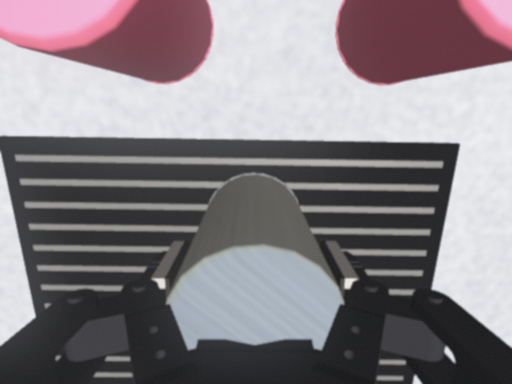

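servo_tool --commands '[0,0,-0.006,0,0,0,1,0,0,-0.012,0,0,0,1,0,0,-0.018,0,0,0,1,0,0,-0.02,0,0,0,1,0,0,-0.02,0,0,0,1,0,0,-0.02,0,0,0,1,0,0,-0.02,0,0,0,1,0,0,-0.015,0,0,0,1,0,0,0,0,0,0,1,0,0,0,0,0,0,1]'

```text
clock: 6.1
ee_pos: [478.8, 402.0, 276.3]
tool_rot: [3.141, -0.001, -0.001]
ft_force: [0.3, -0.2, -1.3]
opening: 62.3
```

```bash
python3 look.py 6 wrist scene
```

```text
6.2 [478.72298382 401.95461229 275.64872262] [ 6.28914577e-01  3.35567794e-01  1.65731960e+00 -3.12811362e-04
  1.15022865e+00  6.29441440e-01] [-0.18061059  0.20549574 -1.2413834 ] 62.76315572115651
[[ 1.0e+00 -4.0e-04 -1.1e-03]
 [-4.0e-04 -1.0e+00 -1.1e-03]
 [-1.1e-03  1.1e-03 -1.0e+00]]
```

View pics/wrist6.png

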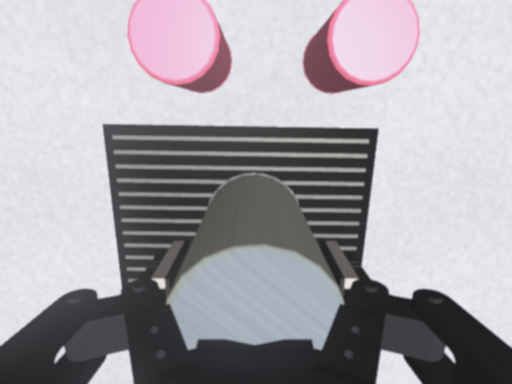

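View pics/scene6.png

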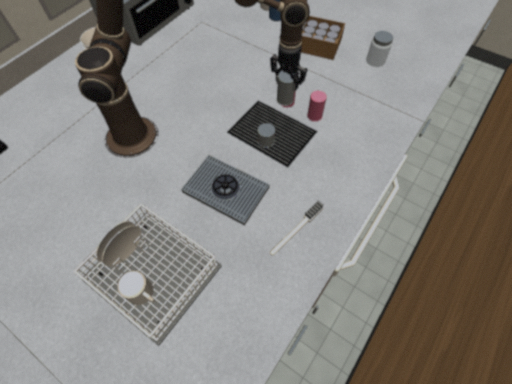

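servo_tool --commands '[0,0.02,0,0,0,0,1,0,0.035,0,0,0,0,1,0,0.04,0,0,0,0,1,0,0.04,0,0,0,0,1,0,0.04,0,0,0,0,1,0,0.04,0,0,0,0,1,0,0.04,0,0,0,0,1,0,0.04,0,0,0,0,1,0,0.04,0,0,0,0,1,0,0.04,0,0,0,0,1,0,0.04,0,0,0,0,1,0,0.04,0,0,0,0,1,0,0.03,0,0,0,0,1,0,0.015,0,0,0,0,1,0,0,0,0,0,0,1,0,0,0,0,0,0,1]'

```text
clock: 7.8
ee_pos: [468.6, -116.9, 256.9]
tool_rot: [3.138, 0.003, -0.053]
ft_force: [-0.4, 0.3, -1.2]
opening: 62.5
```

```bash
python3 look.py 7 wrist
```

```text
7.85 [ 468.5163926  -116.60672201  256.92265152] [-0.32695721  0.10238827  1.98595995 -0.01599458  1.08410374 -0.32214438] [-0.42985352 -0.20394783 -1.48395194] 62.909663769691676
[[ 0.9994  0.0029 -0.0337]
 [ 0.0028 -1.     -0.0035]
 [-0.0337  0.0034 -0.9994]]
```

View pics/wrist7.png

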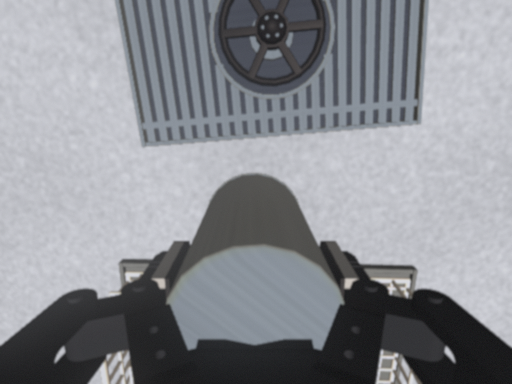

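servo_tool --commands '[0,-0.04,0,0,0.034,0,1,0,-0.01,0,0,0,0,1,0,0,0,0,0,0,1]'

```text
clock: 8.15
ee_pos: [468.0, -63.0, 255.7]
tool_rot: [3.139, 0.007, -0.001]
ft_force: [1.0, 0.4, -1.9]
opening: 62.6
```

```bash
python3 look.py 8 wrist; python3 - <<'E'
from h import *
c=load("wrist7");print(ray(c,272,28,49),[ray(c,u,v,40) for u,v in((214,28),(329,28))])
c=load("wrist8");im=c["img"][:,:,::-1]
cv2.imwrite("pics/d.png",cv2.resize(im[0:170,170:370],None,fx=3.5,fy=3.5,interpolation=cv2.INTER_CUBIC))
E
```

```text
8.2 [467.75460895 -63.30389467 255.56221002] [-0.22567932  0.06756618  2.02681187 -0.00249969  1.04777652 -0.22877677] [-0.55405597  0.18550508 -1.98987444] 62.39438933527612
[[ 1.      0.0043 -0.001 ]
 [ 0.0043 -1.     -0.002 ]
 [-0.001   0.002  -1.    ]]
[475.92746015  14.43560299  49.        ] [array([427.72280139,  16.68228602,  40.        ]), array([523.09979063,  16.18805589,  40.        ])]
```

View pics/d.png

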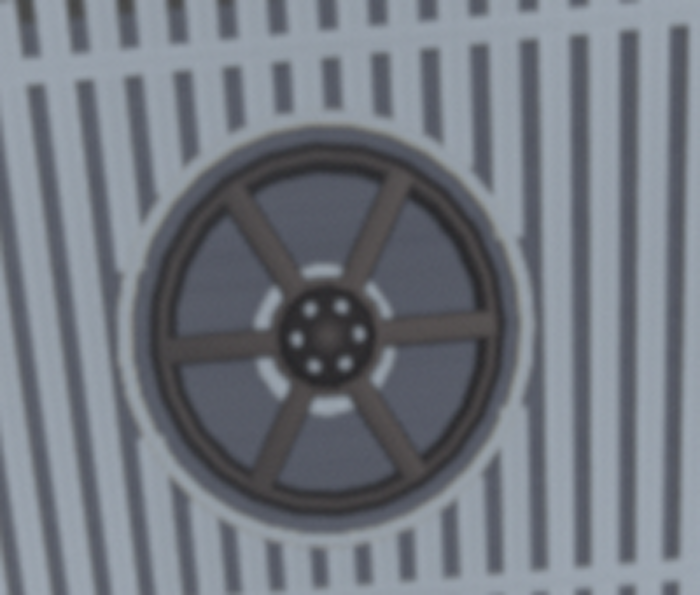

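```bash
python3 - <<'E'
from h import *
c=load("wrist8");print(ray(c,263.2,95.6,49),ray(c,263.4,93.8,40))
for u,v in((150,330),(506,330),(328,143),(328,516)): print(ray(c,170+(u+.5)/3.5-.5,(v+.5)/3.5-.5,40))
E
python3 disc.py wrist5 120; python3 disc.py wrist8 239
```

```text
[475.35441069  16.84056786  49.        ] [475.75511661  18.66175665  40.        ]
[431.23560066  18.33498943  40.        ]
[520.20650254  18.77474529  40.        ]
[475.16674047  60.9625372   40.        ]
[476.32094655 -27.6646073   40.        ]
[255.7 303.7] (95.99559020996094, 171.76022338867188) [array([480.5, 412.9, 120. ])]
[256.5 304. ] (95.93196868896484, 169.2897491455078) [array([468.9, -53.4, 239. ])]
[261.3  88. ] (203.78599548339844, 335.2981872558594) [array([469.7,  11.9, 239. ])]
```

servo_tool --commands '[0.004,-0.03,0.01,0,0,0.004,1,0.004,-0.035,0.02,0,0,0,1,0,-0.014,0.015,0,0,0,1,0,0,0,0,0,0,1,0,0,0,0,0,0,1]'

```text
clock: 8.7
ee_pos: [478.3, 16.7, 210.7]
tool_rot: [3.136, 0.005, 0.005]
ft_force: [-0.2, -0.3, -1.7]
opening: 62.2
```

```bash
python3 look.py 9 wrist
```

```text
8.75 [478.12753345  16.46470713 210.69454794] [-0.05376974  0.14310411  2.04838677 -0.00686239  0.94671561 -0.05197032] [ 0.34006641  0.04169106 -1.5766311 ] 62.400173001199896
[[ 1.      0.0022  0.0031]
 [ 0.0022 -1.     -0.0057]
 [ 0.0031  0.0058 -1.    ]]
```

servo_tool --commands '[-0.002,-0.0015,0.01,0.006,-0.003,0.002,1,0,0,0.01,0,0,0,1,0,0,0.008,0,0,0,1,0,0,0,0,0,0,1]'

```text
clock: 9.15
ee_pos: [477.4, 15.3, 182.3]
tool_rot: [3.141, -0.005, 0.006]
ft_force: [-0.2, -0.3, -2.2]
opening: 62.5
```

```bash
python3 look.py 10 wrist scene; python3 -c "
from h import *
c=load('scene10');cv2.imwrite('pics/e.png',cv2.resize(c['img'][90:230,150:300,::-1],None,fx=4,fy=4,interpolation=2))"
```

```text
9.25 [478.13137941  15.3838139  183.29288575] [-5.88194795e-02  1.86092936e-01  2.06592965e+00 -1.87928379e-04
  8.84175145e-01 -5.56206562e-02] [ 0.55135361  0.54691896 -1.7667893 ] 62.64203905996551
[[ 1.0e+00 -3.1e-03  5.4e-03]
 [-3.1e-03 -1.0e+00 -5.0e-04]
 [ 5.4e-03  4.0e-04 -1.0e+00]]
```

View pics/wrist10.png

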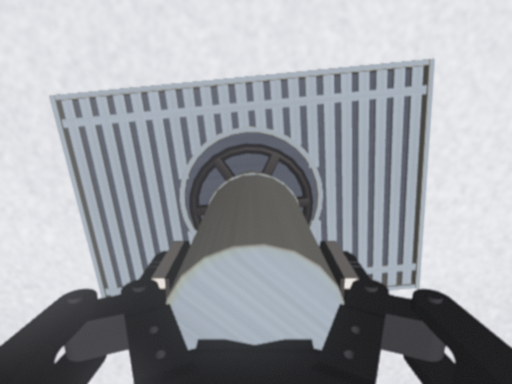

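View pics/e.png

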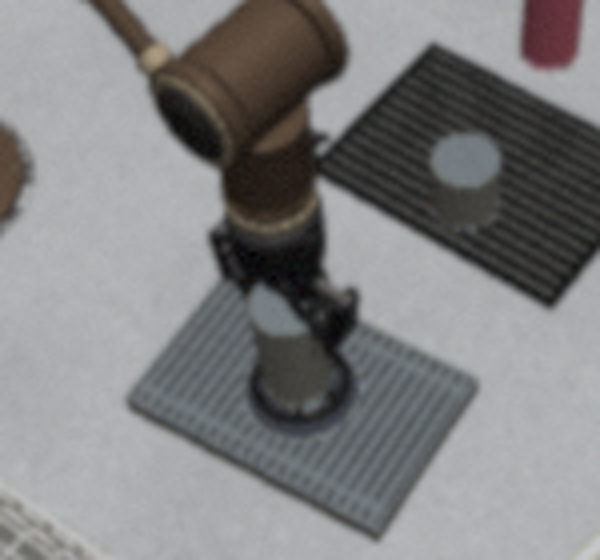

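```bash
python3 - <<'E'
from h import *
c=load("wrist10");im=c["img"][:,:,::-1].copy();im=cv2.resize(im[100:300,130:380],None,fx=3,fy=3,interpolation=2)
a=np.linspace(0,6.283,100)
def dr(x,y,z,r,col):
    q=proj(c,np.c_[x+r*np.cos(a),y+r*np.sin(a),a*0+z]);q=(q-[130,100])*3+1
    cv2.polylines(im,[q.astype(int).reshape(-1,1,2)],True,col,1)
dr(475.6,17.5,40,45.5,(0,0,255))
dr(478.1,15,183.3-131.2,32,(0,255,0))
dr(478.1,15,183.3-131.2+115,32,(0,255,255))
cv2.imwrite("pics/f.png",im)
E
```

```text
(no output)
```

View pics/f.png

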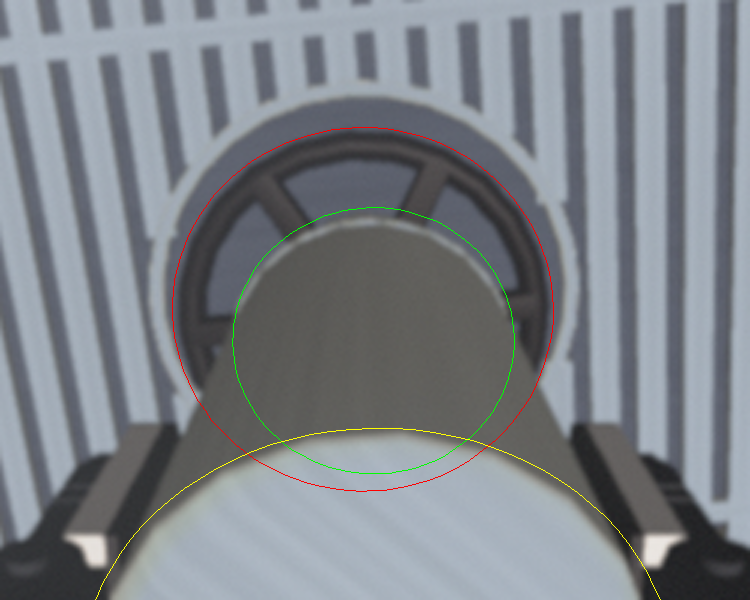

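servo_tool --commands '[-0.002,-0.004,0.004,0,-0.005,0,1,0,0,0.005,0,0,0,1,0,0,0,0,0,0,1,0,0,0,0,0,0,1]'

```text
clock: 9.65
ee_pos: [476.8, 19.7, 174.3]
tool_rot: [3.141, -0.005, 0.003]
ft_force: [-0.3, 0.1, -2.0]
opening: 62.6
```

```bash
python3 look.py 11
```

```text
9.65 [476.76875206  19.72057173 174.27136965] [-4.97558622e-02  2.00814128e-01  2.07123115e+00 -4.90588611e-04
  8.67739251e-01 -4.63304055e-02] [-0.34607951  0.08296088 -1.97520694] 62.648040522991316
[[ 1.0e+00 -3.1e-03  1.8e-03]
 [-3.1e-03 -1.0e+00 -5.0e-04]
 [ 1.8e-03  5.0e-04 -1.0e+00]]
```

servo_tool --commands '[-0.001,0.001,0.004,0,0,0,1,0,0,0.004,0,0,0,1,0,0,0.004,0,0,0,1,0,0,0.002,0,0,0,1]'

```text
clock: 10.05
ee_pos: [476.7, 18.8, 162.2]
tool_rot: [3.141, -0.004, 0.005]
ft_force: [-2.9, 0.2, 8.2]
opening: 62.4
```

```bash
python3 look.py 12
```

```text
10.05 [476.73725779  18.77532569 162.16752419] [-5.17925217e-02  2.21340066e-01  2.07755375e+00 -3.81283879e-04
  8.39810114e-01 -4.87583227e-02] [-2.85846956  0.21323333  8.16426923] 62.44737840767625
[[ 1.0e+00 -2.8e-03  2.9e-03]
 [-2.8e-03 -1.0e+00 -4.0e-04]
 [ 2.9e-03  4.0e-04 -1.0e+00]]
```

servo_tool --commands '[-0.001,0.001,0.003,0,-0.003,0,1,0,0,0.002,0,0,0,1]'

```text
clock: 10.25
ee_pos: [477.0, 18.5, 159.5]
tool_rot: [-3.14, 0.006, -0.002]
ft_force: [-5.1, 0.4, 10.5]
opening: 62.1
```

```bash
python3 look.py 13
```

```text
10.25 [476.96285257  18.52306618 159.46408291] [-0.05330568  0.22713586  2.07742214  0.00225611  0.83580183 -0.0509997 ] [-5.14649217  0.37430988 10.50027279] 62.114596289064295
[[ 1.     -0.0038  0.0013]
 [-0.0038 -1.      0.0016]
 [ 0.0013 -0.0016 -1.    ]]
```

servo_tool --commands '[-0.001,0,0.002,0,0,0,1,0,0,0.002,0,0,0,1,0,0,0.001,0,0,0,1]'

```text
clock: 10.55
ee_pos: [477.1, 18.5, 159.2]
tool_rot: [-3.14, 0.005, -0.001]
ft_force: [-3.8, 0.0, 10.1]
opening: 62.5
```

```bash
python3 look.py 14 wrist
```

```text
10.6 [477.12949554  18.56465973 159.21899715] [-5.30875848e-02  2.28252604e-01  2.07664208e+00  1.96157226e-03
  8.36374157e-01 -5.12916725e-02] [-4.24760047  0.90741721 11.27125937] 62.19833849947124
[[ 1.0e+00 -3.1e-03  4.0e-04]
 [-3.1e-03 -1.0e+00  1.4e-03]
 [ 4.0e-04 -1.4e-03 -1.0e+00]]
```

View pics/wrist14.png

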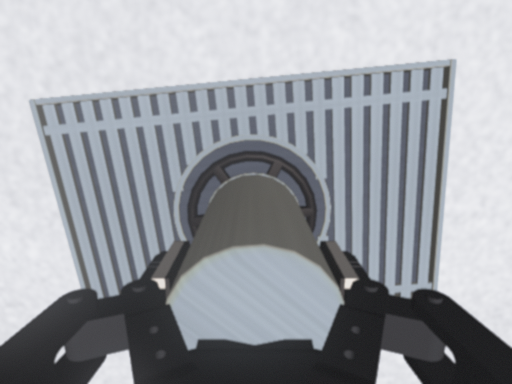

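servo_tool --commands '[-0.001,0,0.004,0,0,0,1,0,0,0.004,0,0,0,1,0,0,0.004,0,0,0,1]'

```text
clock: 10.9
ee_pos: [477.9, 18.5, 158.5]
tool_rot: [-3.14, 0.004, 0.007]
ft_force: [-11.7, 2.2, 30.6]
opening: 62.4
```

```bash
python3 look.py 15
```

```text
10.9 [477.94819257  18.46778972 158.54163683] [-5.28874676e-02  2.32932310e-01  2.07241119e+00  1.13880483e-03
  8.40800209e-01 -5.10710739e-02] [-11.68959159   2.23946393  30.63562233] 62.35400824330335
[[ 1.     -0.0026 -0.0045]
 [-0.0026 -1.      0.0011]
 [-0.0045 -0.0011 -1.    ]]
```

servo_tool --commands '[-0.001,0,0.003,0,0.003,0,1,-0.001,0,0.003,0,0,0,1,0,0,0.003,0,0,0,1,0,0,0.003,0,0,0,1,0,0,0.003,0,0,0,1,0,0,0.003,0,0,0,1]'

```text
clock: 11.5
ee_pos: [478.3, 18.5, 158.7]
tool_rot: [-3.141, 0.004, 0.012]
ft_force: [-8.2, 1.0, 22.8]
opening: 62.6
```

```bash
python3 look.py 16
```

```text
11.5 [478.29217628  18.5338028  158.72991996] [-5.25201510e-02  2.34390882e-01  2.07000562e+00  6.37735294e-04
  8.44555855e-01 -5.06031213e-02] [-8.17817279  0.98072347 22.77356673] 62.57714669618415
[[ 1.0e+00 -2.3e-03 -7.3e-03]
 [-2.3e-03 -1.0e+00  9.0e-04]
 [-7.3e-03 -8.0e-04 -1.0e+00]]
```

servo_tool --commands '[-0.001,0,0.003,0,0.003,0,1,-0.001,0,0.003,0,0.003,0,1,-0.001,0,0.003,0,0.003,0,1,-0.001,0,0.003,0,0.003,0,1,-0.001,0,0.003,0,0.003,0,1,-0.001,0,0.003,0,0.003,0,1,-0.001,0,0.003,0,0.003,0,1,-0.001,0,0.003,0,0.003,0,1,-0.001,0,0.003,0,0.003,0,1,-0.001,0,0.003,0,0.003,0,1,-0.001,0,0.003,0,0.003,0,1,-0.001,0,0.003,0,0.003,0,1,-0.001,0,0.003,0,0.003,0,1,-0.001,0,0.003,0,0.003,0,1]'

```text
clock: 12.9
ee_pos: [473.7, 18.4, 158.8]
tool_rot: [-3.141, 0.004, -0.043]
ft_force: [-5.9, -0.0, 23.8]
opening: 62.3
```

```bash
python3 look.py 17
```

```text
12.9 [473.69362937  18.44822368 158.76462529] [-0.05391771  0.21180661  2.09932149  0.00255346  0.80297619 -0.05332911] [-5.85580069e+00 -2.37874920e-02  2.38476475e+01] 62.32360022298099
[[ 9.996e-01 -2.300e-03  2.750e-02]
 [-2.300e-03 -1.000e+00  4.000e-04]
 [ 2.750e-02 -4.000e-04 -9.996e-01]]
```

servo_tool --commands '[0.001,0,0.003,0,-0.005,0,1,0.0005,0,0.003,0,-0.005,0,1,0.0005,0,0.003,0,-0.004,0,1,0,0,0.003,0,-0.003,0,1,0,0,0.003,0,-0.002,0,1,0,0,0.003,0,0,0,1]'

```text
clock: 13.5
ee_pos: [477.6, 18.6, 158.6]
tool_rot: [-3.141, 0.004, 0.004]
ft_force: [-8.3, 0.1, 23.2]
opening: 62.6
```

```bash
python3 look.py 18 wrist
```

```text
13.55 [477.63006435  18.58700293 158.66483387] [-5.24625644e-02  2.31339024e-01  2.07414535e+00  5.91431235e-04
  8.38635424e-01 -5.04333192e-02] [-8.59054783 -0.07969373 22.67216976] 62.50151929686247
[[ 1.0e+00 -2.4e-03 -2.5e-03]
 [-2.4e-03 -1.0e+00  6.0e-04]
 [-2.5e-03 -6.0e-04 -1.0e+00]]
```

View pics/wrist18.png

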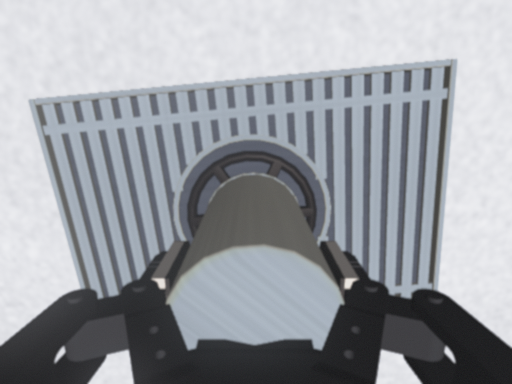

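servo_tool --commands '[0,0,0.003,0,0.001,0,1,0,0,0.003,0,0,0,1,0,0,0.003,0,0.001,0,1,0,0,0.003,0,0,0,1,0,0,0.003,0,0.001,0,1,0,0,0.003,0,0,0,1,0,0,0.003,0,0.001,0,1,0,0,0.003,0,0,0,1,0,0,0.003,0,0.001,0,1,0,0,0.003,0,0,0,1,0,0,0.003,0,0.001,0,1,0,0,0.003,0,0,0,1,0,0,0.003,0,0.001,0,1,0,0,0.003,0,0,0,1,0,0,0.003,0,0.001,0,1,0,0,0.003,0,0,0,1,0,0,0.003,0,0.001,0,1,0,0,0.003,0,0,0,1,0,0,0.003,0,0,0,1,0,0,0.003,0,0,0,1]'

```text
clock: 15.55
ee_pos: [480.8, 18.7, 159.1]
tool_rot: [3.141, -0.003, -0.041]
ft_force: [-8.1, 1.1, 22.9]
opening: 62.5
```

```bash
python3 look.py 19
```

```text
15.55 [480.77458725  18.65713925 159.0559018 ] [-5.10071785e-02  2.46096981e-01  2.05396855e+00 -1.90086417e-03
  8.67610103e-01 -4.80454975e-02] [-8.09865247  1.14584198 22.87815461] 62.53773921669203
[[ 9.997e-01 -1.700e-03 -2.610e-02]
 [-1.700e-03 -1.000e+00 -1.000e-04]
 [-2.610e-02  2.000e-04 -9.997e-01]]
```

servo_tool --commands '[0,0,-0.004,0,0.01,0,1,0,0,-0.008,0,0.008,0,1,0,0,-0.012,0,0.008,0,1,0,0,-0.02,0,0,0,1,0,0,-0.025,0,0,0,1,0,0,-0.03,0,0,0,1,0,0,-0.02,0,0,0,1,0,0,0,0,0,0,1]'

```text
clock: 16.35
ee_pos: [480.2, 18.4, 283.6]
tool_rot: [3.141, -0.003, -0.001]
ft_force: [-0.5, -0.4, -1.8]
opening: 62.6
```

```bash
python3 look.py 20 wrist top
```

```text
16.45 [478.41036067  18.4675218  280.5867676 ] [-5.20995754e-02  5.20518574e-02  1.98717613e+00 -6.56699619e-04
  1.10860676e+00 -4.98293191e-02] [-0.01908242 -0.22537928 -1.75755804] 62.617656524653455
[[ 1.0e+00 -2.0e-03 -6.3e-03]
 [-2.0e-03 -1.0e+00 -3.0e-04]
 [-6.3e-03  3.0e-04 -1.0e+00]]
```

View pics/wrist20.png

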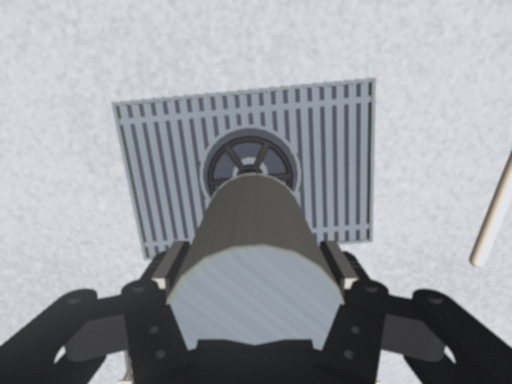

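View pics/top20.png

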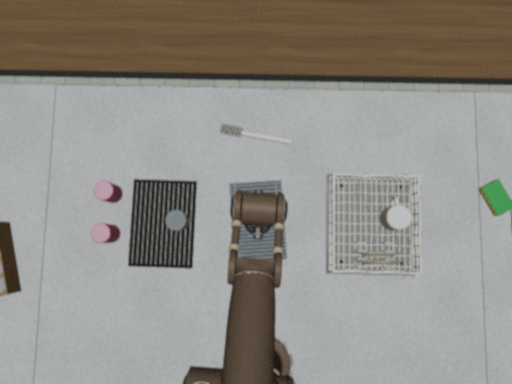

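```bash
python3 - <<'E'
from h import *
c=load("top0")
f=lambda x,y:(310+(x+.5)/4.5-.5,160+(y+.5)/4.5-.5)
for z in(0,10,22): print(z,[ray(c,*f(*p),z)[:2].round(0) for p in((140,115),(408,120),(140,456),(413,465),(275,289))])
print(ray(c,*f(401,258),114))
# rack candidates overlay
im=c["img"][:,:,::-1].copy();im=cv2.resize(im[160:290,310:440],None,fx=4.5,fy=4.5,interpolation=2)
cx,cy,yaw=466,-360,-0.015
R=np.array([[np.cos(yaw),-np.sin(yaw)],[np.sin(yaw),np.cos(yaw)]])
for hx,hy,z,col in((170,150,5,(255,0,0)),(154,137,92,(0,0,255)),(154,137,22,(0,255,0))):
    P=np.array([[hx,hy],[hx,-hy],[-hx,-hy],[-hx,hy]])@R.T+[cx,cy]
    q=(proj(c,np.c_[P,np.full(4,z)])-[310,160])*4.5+2
    cv2.polylines(im,[q.astype(int).reshape(-1,1,2)],True,col,1)
a=np.linspace(0,6.28,60);S=R@[55,68]+[cx,cy];print("spot",S)
q=(proj(c,np.c_[S[0]+32*np.cos(a),S[1]+32*np.sin(a),a*0+22])-[310,160])*4.5+2
cv2.polylines(im,[q.astype(int).reshape(-1,1,2)],True,(255,0,255),1)
cv2.imwrite("pics/g.png",im)
E
```

```text
0 [array([ 603., -271.]), array([ 603., -478.]), array([ 343., -269.]), array([ 340., -476.]), array([ 471., -373.])]
10 [array([ 602., -269.]), array([ 602., -475.]), array([ 343., -268.]), array([ 340., -473.]), array([ 470., -371.])]
22 [array([ 600., -267.]), array([ 600., -471.]), array([ 343., -265.]), array([ 341., -469.]), array([ 470., -368.])]
[ 489.65270916 -434.60015876  114.        ]
spot [ 522.01377437 -292.83261892]
```

View pics/g.png

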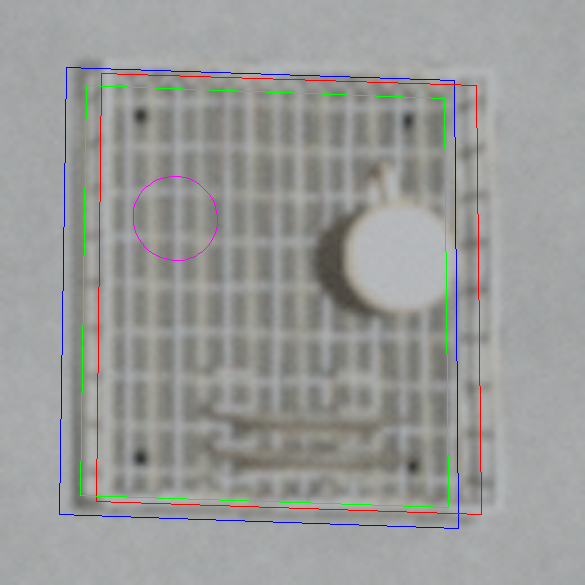

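servo_tool --commands '[0.005,0.02,-0.001,0,0.006,0,1,0.005,0.03,-0.001,0,0,0,1,0.006,0.036,-0.001,0,0,0,1,0.006,0.036,-0.001,0,0,0,1,0.006,0.036,-0.001,0,0,0,1,0.006,0.036,-0.001,0,0,0,1,0.006,0.036,-0.001,0,0,0,1,0.006,0.03,-0.001,0,0,0,1,0,0.02,-0.001,0,0,0,1,0,0.01,0,0,0,0,1,0,0,0,0,0,0,1]'

```text
clock: 17.55
ee_pos: [514.7, -278.2, 261.7]
tool_rot: [-3.125, -0.001, 0.055]
ft_force: [-0.0, -0.5, -1.8]
opening: 62.5
```

```bash
python3 look.py 21 wrist top
```

```text
17.65 [ 514.606871   -276.51214364  261.89376125] [-0.56544829  0.29156039  1.74589788 -0.00560976  1.14325271 -0.56502017] [-1.19277783  0.77426955 -1.54418509] 62.545303511844565
[[ 0.9994  0.0017 -0.0358]
 [ 0.0023 -0.9999  0.0166]
 [-0.0357 -0.0167 -0.9992]]
```

View pics/wrist21.png

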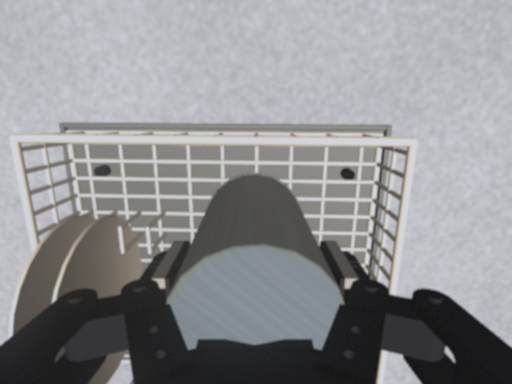

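```bash
python3 - <<'E'
from h import *
c=load("wrist21")
for u,v,z in((20,142,91),(411,145,91),(62,126,3),(390,128,3),(102,170,22),(347,174,22)):print(u,v,ray(c,u,v,z).round(0))
E
```

```text
20 142 [ 323. -231.   91.]
411 145 [ 628. -232.   91.]
62 126 [ 302. -222.    3.]
390 128 [ 645. -224.    3.]
102 170 [ 349. -266.   22.]
347 174 [ 600. -268.   22.]
```

servo_tool --commands '[0.012,0.022,0,-0.016,0.036,0,1,0,0.003,0,0,0,0,1,0,0,0,0,0,0,1]'

```text
clock: 17.95
ee_pos: [526.4, -297.1, 259.7]
tool_rot: [-3.137, -0.009, 0.003]
ft_force: [0.5, 0.3, -1.9]
opening: 62.4
```

```bash
python3 look.py 22
```

```text
17.95 [ 526.39947942 -297.05893811  259.69896073] [-0.5869704   0.31502474  1.71941954  0.00320865  1.11129133 -0.59420436] [ 0.53940759  0.26233185 -1.88992347] 62.43858830385037
[[ 1.      0.0058 -0.0019]
 [ 0.0058 -1.      0.0047]
 [-0.0018 -0.0047 -1.    ]]
```

Descend to about 170 (rim ≈ 39).

servo_tool --commands '[0,0.005,0.015,-0.005,0.002,0.006,1,0,0,0.02,0,0,0,1,0,0,0.02,0,0,0,1,0,0,0.012,0,0,0,1,0,0,0,0,0,0,1]'

```text
clock: 18.45
ee_pos: [526.6, -295.6, 192.4]
tool_rot: [-3.139, -0.007, 0.001]
ft_force: [0.5, -0.2, -1.6]
opening: 62.6
```

```bash
python3 look.py 23 wrist
```

```text
18.5 [ 527.05486035 -295.87817159  193.26483381] [-0.58433017  0.3930157   1.76363004  0.00224716  0.98559526 -0.59021311] [-0.15784402  0.02146492 -1.56110819] 62.45620083460616
[[ 1.0e+00  4.6e-03  5.0e-04]
 [ 4.6e-03 -1.0e+00  1.9e-03]
 [ 5.0e-04 -1.9e-03 -1.0e+00]]
```

View pics/wrist23.png

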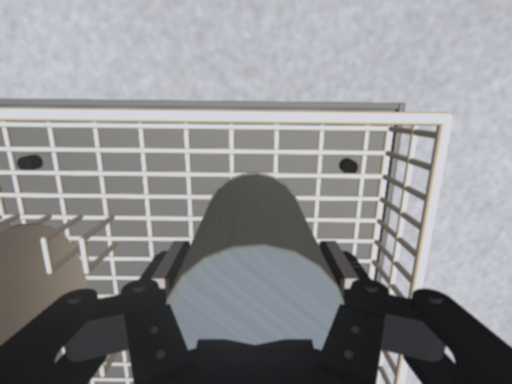

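servo_tool --commands '[0,0.005,0.01,-0.002,0,0,1,0,0,0.01,0,0,0,1,0,0,0.008,0,0,0,1,0,0,0.002,0,0,0,1,0,0,0,0,0,0,1]'

```text
clock: 19.0
ee_pos: [528.9, -302.0, 163.8]
tool_rot: [3.139, 0.008, 0.007]
ft_force: [0.1, -1.3, -0.5]
opening: 62.1
```

```bash
python3 look.py 24
```

```text
19.0 [ 528.85125889 -301.97907681  163.79233716] [-5.90388575e-01  4.38081042e-01  1.76905927e+00  2.12074033e-04
  9.28912791e-01 -5.95530206e-01] [ 0.05460261 -1.29218592 -0.52351723] 62.13954777256643
[[ 1.      0.005   0.0047]
 [ 0.005  -1.     -0.0029]
 [ 0.0047  0.003  -1.    ]]
```

servo_tool --commands '[0,0,0.004,0.003,-0.005,0,1,0,0,0.004,0,0,0,1,0,0,0.002,0,0,0,1,0,0,0,0,0,0,1]'

```text
clock: 19.4
ee_pos: [529.3, -302.4, 153.6]
tool_rot: [3.141, 0.007, 0.0]
ft_force: [-0.3, -0.2, -1.3]
opening: 62.4
```

```bash
python3 look.py 25
```

```text
19.4 [ 529.27869934 -302.37916337  153.5681909 ] [-5.90413962e-01  4.55462202e-01  1.76823154e+00 -1.92530239e-04
  9.17485022e-01 -5.95068730e-01] [-0.29860904 -0.20136484 -1.29077584] 62.360461457349174
[[ 1.0e+00  4.8e-03  3.0e-04]
 [ 4.8e-03 -1.0e+00 -4.0e-04]
 [ 3.0e-04  4.0e-04 -1.0e+00]]
```

servo_tool --commands '[0,0,0.002,0,0,0,1,0,0,0.001,0,0,0,1]'

```text
clock: 19.6
ee_pos: [529.7, -302.8, 153.2]
tool_rot: [3.141, 0.008, 0.001]
ft_force: [-1.6, 2.0, 2.3]
opening: 62.4
```

```bash
python3 look.py 26
```

```text
19.6 [ 529.74834863 -302.82384435  153.20711302] [-5.90482369e-01  4.56885392e-01  1.76695755e+00 -5.33963263e-04
  9.17044833e-01 -5.95143993e-01] [-1.6410148   2.01067909  2.2973628 ] 62.372043075151424
[[ 1.e+00  5.e-03  3.e-04]
 [ 5.e-03 -1.e+00 -7.e-04]
 [ 3.e-04  7.e-04 -1.e+00]]
```

servo_tool --commands '[0,0,0,0,0,0,-0.45,0,0,0,0,0,0,-0.55,0,0,0,0,0,0,-0.7,0,0,0,0,0,0,-0.85,0,0,0,0,0,0,-1,0,0,0,0,0,0,-1,0,0,0,0,0,0,-1,0,0,0,0,0,0,-1]'

```text
clock: 20.4
ee_pos: [530.9, -303.6, 154.1]
tool_rot: [3.139, 0.008, 0.006]
ft_force: [-0.1, 0.4, 0.8]
opening: 85.4
```

```bash
python3 look.py 27 wrist
```

```text
20.45 [ 530.93359311 -303.57007338  154.13305512] [-5.90392889e-01  4.56209769e-01  1.76566574e+00 -6.09932061e-04
  9.14883685e-01 -5.95090499e-01] [-0.24938525  0.35516364  0.71602904] 85.34578235225689
[[ 1.      0.0051  0.0037]
 [ 0.0051 -1.     -0.0031]
 [ 0.0037  0.0031 -1.    ]]
```

View pics/wrist27.png

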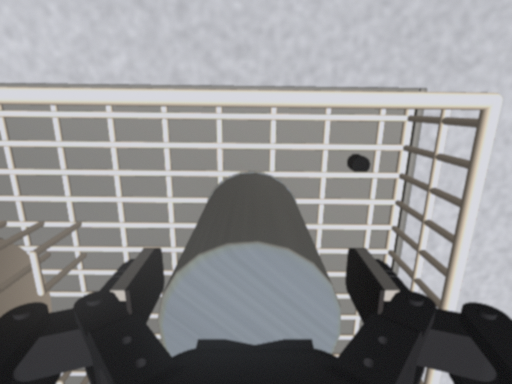

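servo_tool --commands '[-0.001,0,-0.005,0,0,0,-1,0,0,-0.01,0,0,0,-1,0,0,-0.015,0,0,0,-1,0,0,-0.02,0,0,0,-1,0,0,-0.025,0,0,0,-1,0,0,-0.03,0,0,0,-1,0,0,-0.02,0,0,0,-1,0,0,0,0,0,0,-1]'

```text
clock: 21.25
ee_pos: [530.0, -303.6, 291.4]
tool_rot: [3.136, 0.008, 0.013]
ft_force: [0.8, -0.0, -0.3]
opening: 85.3
```

```bash
python3 look.py 28 wrist scene; python3 disc.py wrist28 137
```

```text
21.35 [ 528.66272936 -302.74804344  287.90128747] [-5.91372348e-01  2.91132503e-01  1.68964741e+00 -4.65921879e-04
  1.15634999e+00 -5.96173991e-01] [-0.50721376 -0.5340463  -0.11032778] 85.24428159229137
[[ 1.      0.005   0.0035]
 [ 0.005  -1.     -0.0028]
 [ 0.0035  0.0029 -1.    ]]
[253.7 203.7] (60.4722900390625, 66.60189056396484) [array([ 531. , -304.1,  137. ])]
```

View pics/wrist28.png

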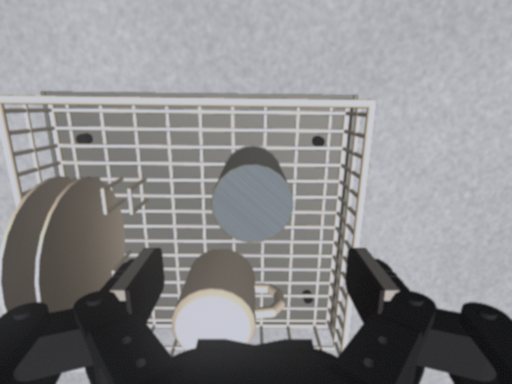

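View pics/scene28.png

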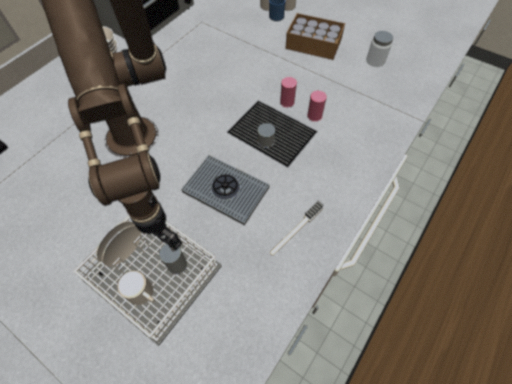

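```bash
python3 -c "
from cell import *
finish_job()"
```

```text
the job is handed in; nothing more can be done
```

The tall tumbler is rinsed and stands upside down in the free space of the dish rack, and the job is handed in at about 21 s. I had no direct reading of the star's travel, so "fully down" rests on the forces and heights below.

- **Pick-up:** I gripped the tumbler across its sides and carried it over to the rinser, upside down throughout.
- **Press:** I held the star down from about 10.8 s to 15.5 s.
    - **Force:** it read 23–31 N upward at every check. It jumped from 11 to 31 N within about 1 mm, which fits the star reaching its stop.
    - **Rim height:** about 27–28 mm at that point, where fully down is 28 mm.
    - **Centring:** within about 3 mm of the star's axis.
    - **Tilt:** it drifted to about 0.03 rad at most during the hold, under the 0.15 limit.
- **Set-down:** the rim touched the rack floor at the height I expected, so the tumbler had not slipped in the grip.
- **Last checks:**
    - **Position:** the wrist picture puts the tumbler at about rack x = 57, y = 67 mm, upright and released.
    - **Scene:** the star is back up, and the other tumbler, mug and brush look unmoved.
    - **Robot:** the gripper is clear above, touching nothing.

One disagreement came up: the overhead picture placed the rack about 10 mm off in y at first. I used the closer wrist view, which agreed with the rack's tray edge and the dark marks on its floor.

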